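# File a spice canister back into its drawer row

## Robot

A 7-joint arm with a two-finger parallel gripper is mounted at the origin on the work surface. World frame = base frame: x ahead of the robot, y to its left, z up, the work surface at z = 0. Lengths are in mm, angles in rad, forces in N, time in s.
With the tool pointing down it reaches from about 350 to 775 mm from the base axis. Payload 3.1 kg.
Tool frame: the origin (TCP) lies midway between the tips of the shut fingers; the grasp point (between the pads) lies 19 mm behind it (grasp_offset is the z of the grasp point in the tool frame, in mm); z points along the fingers, x is the direction in which the jaws open and shut, and the axes are right-handed (so a half turn about z gives the same grasp; the last joint's range is limited). The gripper opens to 85 mm and grips with 20 to 120 N. Pads are 22 mm wide; open, the fingers measure 114 mm over their backs; the gripper's body (76 mm by 85 mm) begins 54 mm behind the grasp point. The pads swing forward as they close: fully open they stand 13 mm farther back than shut.
Start: joints at [1.171, 0.311, 0.014, 1.512, -0.004, 1.319, -0.027], TCP at [192.651, -515.173, 231.304] pointing down, gripper open.
Joint ranges: [-2.7, 2.7], [-0.3, 1.91], [-1.27, 1.3], [0.12, 2.57], [-1.44, 4.58], [0.2, 2.03], [-3.05, 3.05]. Speed limits (rad/s): [2.79, 2.79, 3.14, 3.14, 3.14, 3.14, 3.14].

## Interface

Orientations are given as [roll, pitch, yaw] about the fixed x, y, z axes, in that order (R = Rz(yaw) Ry(pitch) Rx(roll)).
In Python, from workcell import move_ptp, line_to, move_joints, open_gripper, grab, dwell, inverse_kinematics, snapshot, IKError, sign_off, current_clock, current_qpos, current_joint_vel, current_joint_efforts, current_tool_pos, current_eef_rot, current_force, current_torque, current_gripper_width, grasp_offset gives the robot as it stands. The module is installed in compiled form; this text tells all that it offers. Calls block until the motion is done:
- move_ptp(position, orientation): joint-space move of the TCP to a pose.
- line_to(position, attitude=None, v=150, stop_force=None): straight line of the TCP; attitude=None keeps the orientation; v is the mean speed in mm/s. With stop_force (N) it stops when the force on the tool has changed by that much, and returns True; else False.
- move_joints(angles): joint-space move.
- open_gripper() and grab(): open the fingers fully, or close them until they stop; the grip force is fixed at half the most.
- dwell(seconds).
- inverse_kinematics(position, orientation): joint angles nearest the present ones, or None.
- snapshot(name): name is "side" or "top"; returns a dict with "pixels" (480x640x3 uint8, red, green, blue), "depth" (480x640 float32, mm along the optical axis (not along the pixel's ray), 0 where there is no reading), "fov_y" (degrees; the focal length in pixels is half the picture's height over the tangent of half this angle, whatever the lens; pixels are square), "cx", "cy" (the principal point, pixels), "R" (3x3) and "t" (3): a world point X has camera coordinates R X + t. Camera axes: x right, y down, z forward; pixel columns grow to the right and rows downward; lengths in mm; the calibration is good to about 2 mm. A picture is of the moment at which its call begins.
A pose or a line that the arm cannot do raises IKError and nothing moves.
- sign_off(): hands the job in, once; it reports no verdict.
Readings, each from a call of its own:
- current_clock(): time.
- current_qpos(): joint angles.
- current_joint_vel(): joint speeds.
- current_joint_efforts(): joint torques, N m.
- current_tool_pos(): TCP position.
- current_eef_rot(): TCP orientation.
- current_force(): force on the tool from outside, world axes, zero at the start.
- current_torque(): the same for the moment, N m.
- current_gripper_width(): finger opening in mm.
Only numpy, scipy, OpenCV 4.12 (cv2) and the standard library are available. Lean on these libraries where they do the work, as an engineer would, in place of code of your own. Each camera call takes 0.05 s, during which the arm holds its last target.

## Task

Pull the spice drawer open by its handle, slide the canisters in it apart (do not lift any of them out) and lower the loose red-lidded canister, without dropping it, into the row immediately to the right of the yellow-lidded one, right as seen by someone who faces the drawer front from the robot's side. Then push the drawer fully shut, with all the canisters standing upright in it. Leave the green bowl beside the drawer where it is.

Things in the scene. Friction and masses are not known exactly. Their poses are not given: they have to be found in the camera images.
- cabinet: Low wooden spice cabinet fixed on the counter, 165 deep x 400 wide x 118 mm high, holding one drawer. Origin: on the counter under the middle of its own front face (not the drawer front); x points away from the robot into the cabinet, y to the left along its front, z up.
- drawer (a joint): Drawer travel in m: 0 shut, grows as it is pulled towards the robot (cabinet's -x), stop at 0.17; stiff slide (about 1.5 N plus damping), stays where left. Drawer front: panel 12 mm thick, 392 wide, 12 to 104 mm above the counter, lying against the cabinet's face when shut. Out by 120 mm or more, the canisters are clear of the cabinet top.
- channel (a point): Middle of the drawer's floor in the channel where the row stands; moves with the drawer, axes as the cabinet's. 18 mm above the counter, 83 mm behind the drawer front's outer face. Channel: 72 mm wide (x) between rails 25 mm high, 346 mm long (y) between side walls 44 mm high. About 38 mm is free at each end of the row: together one canister plus about 16 mm.
- handle (a point): Middle of the drawer's steel bar handle, moves with the drawer: bar 12 mm thick, 120 mm long along y, 85 mm above the counter, 33 mm below the cabinet top, centre line 50 mm in front of the drawer front's outer face (44 mm free between), on two 10 mm posts at its ends. Axes as the cabinet's.
- red_mid (a point): The loose canister to put away, red lid, standing on the counter left or right of the drawer; shaped as the yellow one; this point is its centre, 40 mm above its underside; z up, x along the 28 mm side of its tab.
- yellow_mid (a point): Yellow-lidded canister in the row; red goes directly to its right (-y). All five are alike: square aluminium box 66 x 66 mm, 48 mm high with lid; on the lid's middle an upright tab, 28 (x) x 16 (y) x 32 mm high, to hold or push by (80 mm in all); about 0.17 kg. Tabs in the row are 51 mm apart; smooth: pushed just above the lid they slide, not tip. Point: centre, 40 mm up; y along the row to the left.
- blue_mid (a point): Canister with a blue lid, standing in the drawer (see the yellow one for sizes); this point is its centre, 40 mm above its underside; z up along the canister, y along the row to the left of someone facing the drawer front.
- white_mid (a point): Canister with a white lid, standing in the drawer (see the yellow one for sizes); this point is its centre, 40 mm above its underside; z up along the canister, y along the row to the left of someone facing the drawer front.
- black_mid (a point): Canister with a black lid, standing in the drawer (see the yellow one for sizes); this point is its centre, 40 mm above its underside; z up along the canister, y along the row to the left of someone facing the drawer front. It is always the rightmost of the four in the row, so yellow always has a neighbour on its right; the order of the other three varies.
- bowl: Glazed green clay bowl, 140 mm wide, 65 mm high, on the side of the drawer opposite to the red canister; origin under its middle. Bystander, loose: leave it where it is.
Things that resemble listed ones, but are neither listed nor needed, are in the scene too. What is shaped like the part that bears red_mid but purple is not meant.

How it is judged (in metres and radians):
On the way, in this order (a step that is already met when the one before it is completed fails the run):
1. the drawer is pulled out by at least 120 mm (value of joint drawer above 0.12 m), for 0.1 s.
2. the yellow canister and its right-hand neighbour are pushed apart: at least 120 mm from centre to centre ((y of blue_mid in the frame of yellow_mid above 0 m or y of blue_mid in the frame of yellow_mid below -0.12 m) and (y of white_mid in the frame of yellow_mid above 0 m or y of white_mid in the frame of yellow_mid below -0.12 m) and (y of black_mid in the frame of yellow_mid above 0 m or y of black_mid in the frame of yellow_mid below -0.12 m)), for 0.1 s.
3. the red canister stands on the drawer floor directly to the right of the yellow one, upright (all of step 2 and y of red_mid in the frame of yellow_mid between -0.09 and -0.06 m and x of red_mid in the frame of yellow_mid between -0.012 and 0.012 m and z of red_mid in the frame of yellow_mid between -0.006 and 0.006 m and angle between red_mid's own z axis and vertical below 0.08 rad and value of joint drawer above 0.05 m), for 0.2 s.
At the end, for the whole second after the job is handed in: Drawer shut within 6 mm; all five canisters upright (0.08 rad) on its floor (8 mm); red directly right of yellow: 60 to 90 mm centre to centre along the row, in line within 12 mm, level within 6 mm, no other canister between them; red and yellow at rest (all of step 2 and y of red_mid in the frame of yellow_mid between -0.09 and -0.06 m and x of red_mid in the frame of yellow_mid between -0.012 and 0.012 m and z of red_mid in the frame of yellow_mid between -0.006 and 0.006 m and angle between each of red_mid, yellow_mid, blue_mid, white_mid, black_mid's own z axis and vertical below 0.08 rad and value of joint drawer below 0.006 m and height (world z) of each of yellow_mid, blue_mid, white_mid, black_mid below 0.066 m and linear speed of each of red, yellow below 0.02 m/s); the robot touches nothing.
It fails at once if a canister of the row is lifted out (raised by more than 27 mm) (height (world z) of any of yellow_mid, blue_mid, white_mid, black_mid above 0.085 m).
It fails at once if the red canister is dropped into the row (faster than 0.7 m/s while less than 40 mm above its place) (z of red_mid in the frame of yellow_mid below 0.04 m and x of red_mid in the frame of yellow_mid between -0.06 and 0.06 m and linear speed of red above 0.7 m/s).
It fails at once if the green bowl is moved by more than 30 mm (distance of bowl from where it was at the start of the episode above 0.03 m).
It also fails if it takes over 70 s, if anything falls off the work surface, if the arm or the gripper's body presses on something with over 40 N, if the wrist force passes 120 N, or if a joint passes its speed limit or range.

## Working session

There is one attempt and no reset: what is moved stays moved. The work goes in short steps, each a Python script; the robot and the scene stay as the last script left them, time stands still between calls to the robot, and variables do not carry over. Pictures are saved under pics/ and viewed, and the job is handed in when it is done.

```bash
ls; mkdir -p pics
cat > h.py <<'E'
import numpy as np, cv2
from workcell import *
def snap(n,f):
    s=snapshot(n); cv2.imwrite('pics/'+f,s['pixels'][:,:,::-1]); np.save('pics/'+f+'.npy',s,allow_pickle=True); return s
def load(f): return np.load('pics/'+f+'.npy',allow_pickle=True).item()
def foc(s): return 240/np.tan(np.radians(s['fov_y'])/2)
def cloud(s):
    f=foc(s); v,u=np.mgrid[:480,:640]; d=s['depth']
    P=np.stack([(u-s['cx'])/f*d,(v-s['cy'])/f*d,d],-1)
    return (P-s['t'])@np.array(s['R'])   # R^T(P-t)
def ray(s,u,v,z):
    f=foc(s);R=np.array(s['R']);d=R.T@np.array([(u-s['cx'])/f,(v-s['cy'])/f,1]);o=-R.T@np.array(s['t'])
    return o+d*(z-o[2])/d[2]
E
python3 - <<'E'
from h import *
for n in('top','side'):
    s=snap(n,n+'0.png'); print(n,s['fov_y'],s['cx'],s['cy'],-np.array(s['R']).T@s['t'])
print(current_clock(),current_tool_pos(),current_eef_rot(),current_gripper_width(),grasp_offset)
E
```

```text
pics
top 51.00599663166861 323.5504227616004 236.3218886129342 [ 358.08373352   68.29948116 1437.65867267]
side 43.54128480176091 332.77353652258626 246.75224994071866 [  23.89526198  804.27963217 1061.51542024]
0.1 [ 192.41462815 -514.55528189  230.32934494] [ 3.14148361e+00  2.09683528e-03 -1.21288279e+00] 85.37717877955116 -18.700000000000003
```

View pics/top0.png

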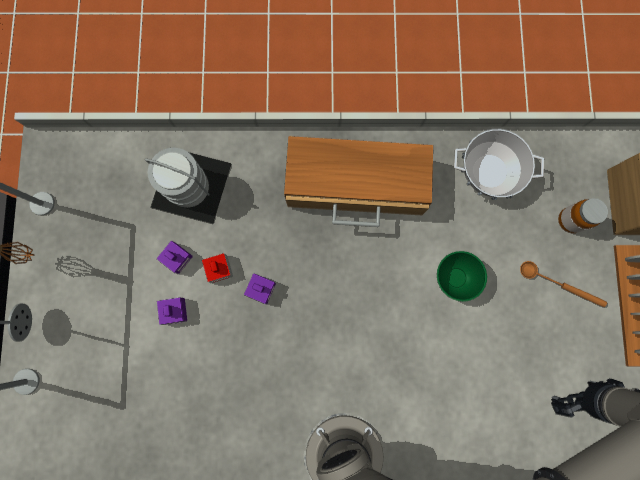

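View pics/side0.png

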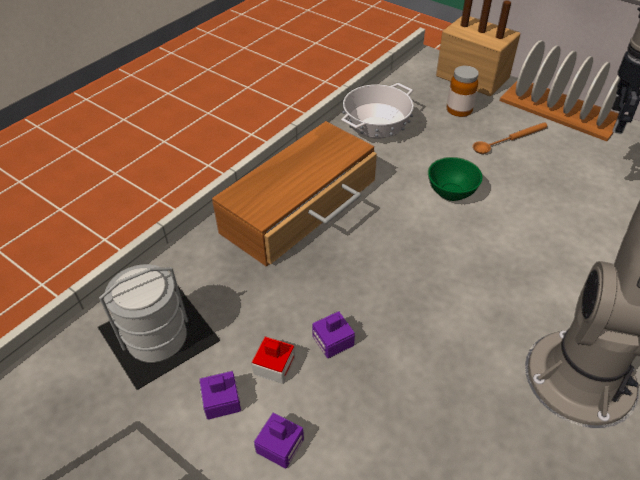

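Lookalikes in the top view: red canister at (216,267), and purple ones at (174,257), (172,311) and (260,289). I choose the red. Next I measure it, the cabinet and the handle.

Run:
```python
from h import *
for n in('top','side'):
    s=load(n+'0.png'); P=cloud(s); hsv=cv2.cvtColor(s['pixels'],cv2.COLOR_RGB2HSV)
    H,S,V=[hsv[...,i].astype(int) for i in range(3)]
    red=((H<6)|(H>174))&(S>200)&(P[...,2]>20)&(P[...,2]<100)&(P[...,0]<700)&(P[...,1]>100)
    for nm,m in(('lid',red&(P[...,2]>40)&(P[...,2]<54)),('tab',red&(P[...,2]>74))):
        q=P[m]; 
        if len(q)<5: print(n,nm,len(q));continue
        r=cv2.minAreaRect(q[:,:2].astype(np.float32)); print(n,'red',nm,len(q),q.mean(0).round(1),r)
    # cabinet top
    m=(abs(P[...,2]-118)<5)&(P[...,0]>450)&(P[...,0]<850)&(P[...,1]>-220)&(P[...,1]<250)&(H>5)&(H<25)&(S>90)
    k=cv2.connectedComponentsWithStats(m.astype(np.uint8)); i=1+np.argmax(k[2][1:,4]); q=P[k[1]==i]
    print(n,'cabtop',len(q),q.mean(0).round(1),cv2.minAreaRect(q[:,:2].astype(np.float32)))
    print(cv2.boxPoints(cv2.minAreaRect(q[:,:2].astype(np.float32))).round(0).tolist())
    m=(P[...,2]>70)&(P[...,2]<105)&(S<60)&(V>110)&(P[...,0]>400)&(P[...,0]<600)&(P[...,1]>-150)&(P[...,1]<200)
    q=P[m]; print('handle',len(q),q.mean(0).round(1),cv2.minAreaRect(q[:,:2].astype(np.float32)))
    print(cv2.boxPoints(cv2.minAreaRect(q[:,:2].astype(np.float32))).round(0).tolist(), np.argwhere(m)[::60].tolist()[:6])
    m=(H>45)&(H<90)&(S>100)&(P[...,2]>30)&(P[...,0]<700); q=P[m];print('bowl',cv2.minAreaRect(q[:,:2].astype(np.float32)))
    m=(H>125)&(H<160)&(S>100)&(P[...,2]>70); k,l,st,c=cv2.connectedComponentsWithStats(m.astype(np.uint8))
    print('purple',[P[l==i].mean(0).round(0).tolist() for i in range(1,k) if st[i,4]>8])
s=load('top0.png');cv2.imwrite('pics/crop0.png',cv2.resize(s['pixels'][230:340,140:400,::-1],None,fx=3,fy=3,interpolation=cv2.INTER_CUBIC))
```

```text
top red lid 407 [506.1 351.1  47.9] ((506.2576599121094, 351.6958923339844), (62.18875503540039, 62.07057571411133), 17.304122924804688)
top red tab 59 [505.7 351.6  79.4] ((505.65087890625, 351.83465576171875), (28.108123779296875, 15.966216087341309), 15.524751663208008)
top cabtop 7388 [763.2 -34.  118. ] ((765.9823608398438, -34.551971435546875), (380.0816955566406, 166.6621856689453), 86.12532043457031)
[[670.0, -219.0], [836.0, -230.0], [862.0, 149.0], [696.0, 161.0]]
handle 0 [nan nan nan] ((0.0, 0.0), (0.0, 0.0), 0.0)
[[0.0, 0.0], [0.0, 0.0], [0.0, 0.0], [0.0, 0.0]] []
bowl ((456.40643310546875, -157.90289306640625), (136.23284912109375, 474.1098327636719), 7.461279392242432)
purple [[537.0, 472.0, 79.0], [448.0, 231.0, 79.0], [388.0, 473.0, 79.0]]
side red lid 679 [501.7 357.2  48.9] ((506.16656494140625, 353.5697937011719), (63.4306755065918, 65.21690368652344), 17.638935089111328)
side red tab 118 [505.6 354.3  80. ] ((506.1177062988281, 354.196533203125), (28.618072509765625, 16.609634399414062), 14.950471878051758)
side cabtop 6918 [762.  -18.9 119. ] ((765.3619995117188, -32.27040100097656), (383.5348205566406, 170.1147003173828), 87.16387939453125)
[[671.0, -220.0], [841.0, -228.0], [860.0, 155.0], [690.0, 163.0]]
handle 0 [nan nan nan] ((0.0, 0.0), (0.0, 0.0), 0.0)
[[0.0, 0.0], [0.0, 0.0], [0.0, 0.0], [0.0, 0.0]] []
bowl ((294.099853515625, 165.62396240234375), (383.5668029785156, 1332.832763671875), 6.877486228942871)
purple [[441.0, 243.0, 94.0], [536.0, 475.0, 79.0], [387.0, 476.0, 79.0]]<stdin>:16: RuntimeWarning: Mean of empty slice.
  ret = um.true_divide(
```

View pics/crop0.png

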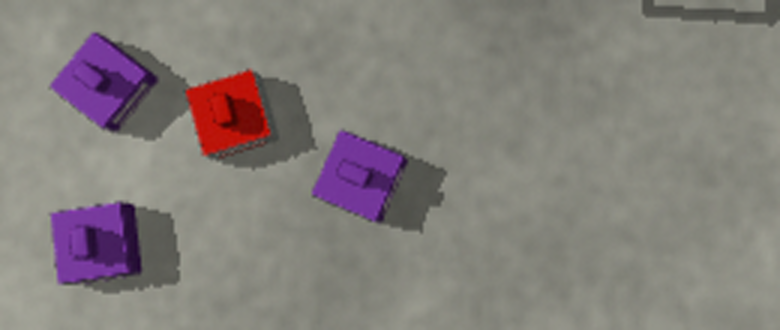

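The crop shows the red canister with its tab standing clear, its tab tilted about 16°; nearest purple neighbours are about 70 mm clear. Now the handle.

Run:
```python
from h import *
for n,b in(('top',(190,245,320,395)),('side',(175,240,295,375))):
    s=load(n+'0.png'); P=cloud(s); a,c,d,e=b
    cv2.imwrite(f'pics/c_{n}.png',cv2.resize(s['pixels'][a:c,d:e,::-1],None,fx=8,fy=8,interpolation=cv2.INTER_NEAREST))
    sub=P[a:c,d:e]; m=(sub[...,2]>60)&(sub[...,2]<110)
    hsv=cv2.cvtColor(s['pixels'],cv2.COLOR_RGB2HSV)[a:c,d:e]; m&=hsv[...,1]<70
    q=sub[m]; print(n,len(q),np.median(q,0) if len(q) else '')
    if len(q):print(cv2.minAreaRect(q[:,:2].astype(np.float32)))
s=load('top0.png')
# cabinet edge lines: masks by hue, fit top-face contour
hsv=cv2.cvtColor(s['pixels'],cv2.COLOR_RGB2HSV);print(hsv[215,333:383:6].tolist(),hsv[222,333:383:6].tolist())
cv2.imwrite('pics/c_cab.png',cv2.resize(s['pixels'][120:260,270:450,::-1],None,fx=4,fy=4,interpolation=cv2.INTER_NEAREST))
```

```text
top 328 [624.31539052 -34.46897112  89.25887264]
((643.3106079101562, -36.637298583984375), (131.46278381347656, 57.17671585083008), 86.79390716552734)
side 374 [624.53314699 -27.75681003  90.12074488]
((655.2864990234375, -55.659584045410156), (91.3447494506836, 199.72190856933594), 5.669568061828613)
[[65, 10, 161], [30, 18, 71], [24, 16, 78], [25, 20, 78], [35, 19, 82], [24, 17, 77], [30, 17, 75], [30, 20, 77], [30, 19, 79]] [[66, 9, 145], [66, 8, 155], [60, 8, 154], [60, 7, 155], [65, 10, 156], [66, 9, 146], [48, 10, 128], [41, 17, 122], [30, 18, 126]]
```

View pics/c_cab.png

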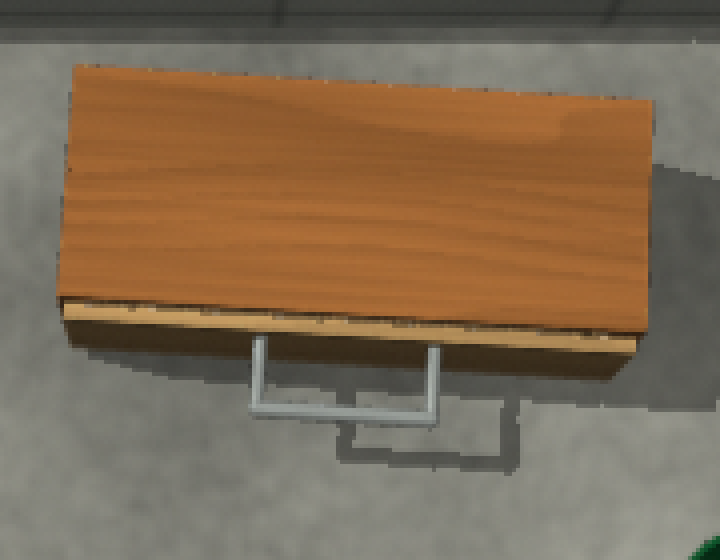

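View pics/c_side.png

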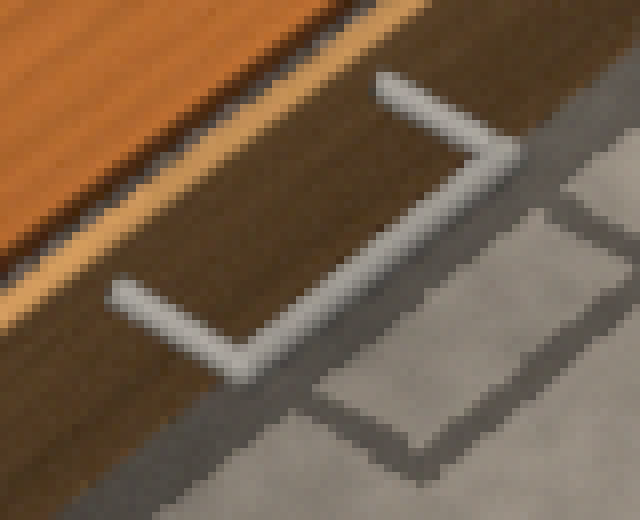

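Run:
```python
from h import *
s=load('top0.png')
c=[(58,297),(645,331),(652,101),(75,66)]
W=np.array([ray(s,270+(u-1.5)/4,120+(v-1.5)/4,118) for u,v in c]);print(W.round(1))
print(np.linalg.norm(W-np.roll(W,-1,0),axis=1).round(1)); 
for a,b in((0,1),(3,2)): d=W[a]-W[b];print('yaw',np.degrees(np.arctan2(d[1],d[0]))-90)
yaw=np.radians(-3.5)
f=W[:2].mean(0);print('front mid',f)
for u,v in((253,410),(438,418)): print(ray(s,270+(u-1.5)/4,120+(v-1.5)/4,87).round(1))
s2=load('side0.png')
for u,v in((243,368),(505,150)): print('side',ray(s2,295+(u-3.5)/8,175+(v-3.5)/8,85).round(1))
```

```text
[[ 696.3  159.   118. ]
 [ 671.5 -236.6  118. ]
 [ 833.7 -248.   118. ]
 [ 859.6  148.6  118. ]]
[396.4 162.6 397.4 163.7]
yaw -3.5792739141243857
yaw -3.737783297758895
front mid [683.90101108 -38.75529489 118.        ]
[624.3  27.3  87. ]
[618.3 -99.2  87. ]
side [627.7  24.9  85. ]
side [621.5 -96.9  85. ]
```

Cabinet yaw is −3.65°, front middle is about (683.5, −38.7), and both views put the handle near (622, −35.5), as geometry predicts (621.6, −34.8). I'll check IK, then hook the bar and pull.

```bash
cat >> h.py <<'E'
YAW=np.radians(-3.65); C0=np.array([683.5,-38.7])
ex=np.array([np.cos(YAW),np.sin(YAW)]); ey=np.array([-np.sin(YAW),np.cos(YAW)])
def cab(x,y,z): p=C0+x*ex+y*ey; return [float(p[0]),float(p[1]),float(z)]
def rot(y=YAW): return [np.pi,0,float(y)]
E
python3 - <<'E'
from h import *
for p,o in((cab(-62-16,0,200),rot()),(cab(-62-16,0,54),rot()),(cab(-250,0,54),rot()),(cab(-99,170,80),rot()),(cab(-99,-170,80),rot()),([505.7,352.5,60],rot(np.radians(16.5)))):
    q=inverse_kinematics(p,o); print(np.round(p),None if q is None else np.round(q,2))
move_ptp(cab(-78,0,220),rot()); print(current_clock())
line_to(cab(-78,0,54),v=150,stop_force=15); print(current_tool_pos(),current_clock(),current_force())
snap('side','side1.png')
E
```

```text
[606. -34. 200.] [ 0.47  0.53 -0.69  1.38  0.34  1.35 -0.29]
[606. -34.  54.] [ 0.47  0.68 -0.68  1.56  0.46  1.07 -0.39]
[434. -23.  54.] [ 0.53  0.34 -0.62  2.03  0.26  0.85 -0.3 ]
[596. 137.  80.] [ 0.23  0.68 -0.76  1.52  0.49  1.15 -0.69]
[ 574. -202.   80.] [ 0.61  0.59 -0.44  1.53  0.27  1.08  0.04]
[506. 352.  60.] [-0.13  0.73 -0.8   1.52  0.56  1.13 -0.76]
2.3667
[606.624407   -33.57571799  55.1376661 ] 3.625 [ 0.8033931  -0.74609689 -0.62594625]
```

View pics/side1.png

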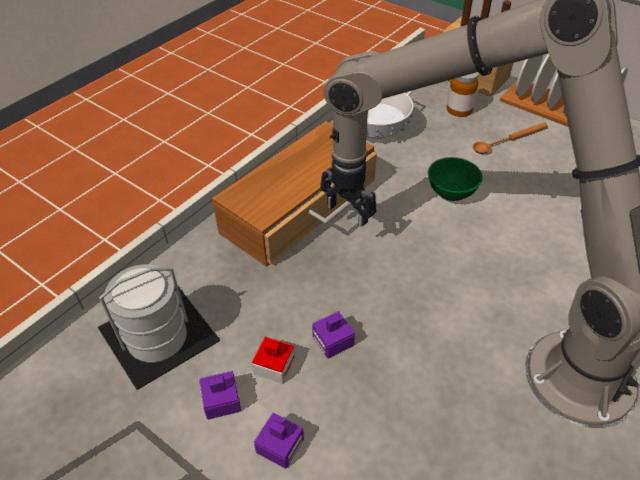

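The fingers straddle the bar at about (345,210). Pulling.

Run:
```python
from h import *
r=line_to(cab(-78-184,0,54),v=110,stop_force=40); print(r,current_tool_pos(),current_clock(),current_force())
line_to(cab(-78-184+15,0,54),v=100,stop_force=15)
line_to(cab(-78-184+15,0,200),v=200); 
print(current_clock());snap('side','side2.png');snap('top','top2.png')
```

```text
False [421.91973692 -22.19666623  53.80216289] 5.5 [-0.01532389 -0.07550683  0.11521071]
6.6833
```

View pics/side2.png

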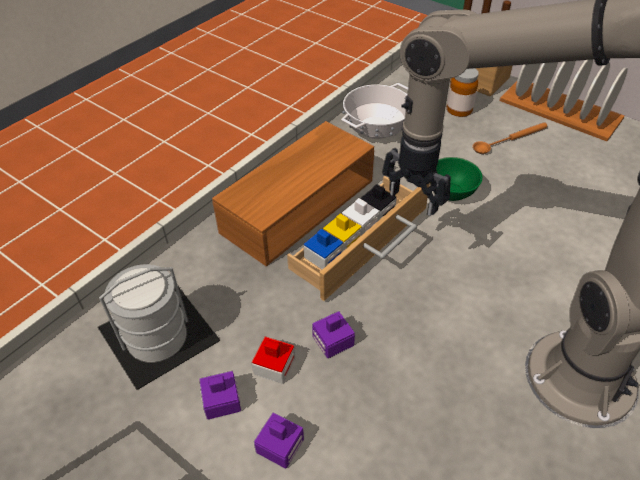

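View pics/top2.png

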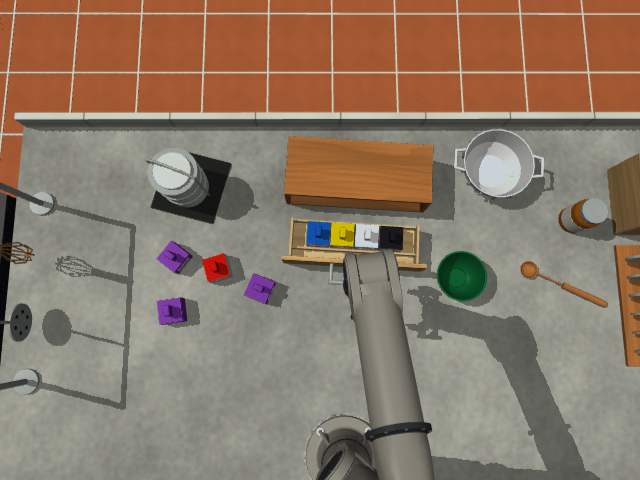

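The drawer is out; row from the left: blue (319,233), yellow (343,234), white (368,236), black (391,237). Measuring the tabs.

```bash
cat >> h.py <<'E'
def incab(p): d=np.asarray(p)[...,:2]-C0; return np.stack([d@ex,d@ey,np.asarray(p)[...,2]],-1)
def tabs(f,zl=90,zh=104):
    s=load(f);P=cloud(s);Q=incab(P);hsv=cv2.cvtColor(s['pixels'],cv2.COLOR_RGB2HSV);H,S,V=[hsv[...,i].astype(int) for i in range(3)]
    # whole-tab mask near the row: height over 88
    m=(Q[...,2]>zl)&(Q[...,2]<zh)&(abs(Q[...,0]+95)<25)&(abs(Q[...,1])<180)
    k,l,st,c=cv2.connectedComponentsWithStats(m.astype(np.uint8),connectivity=4)
    for i in range(1,k):
        if st[i,4]<15: continue
        q=Q[l==i]; print(f,'n',len(q),'mid',((q.min(0)+q.max(0))/2).round(1),'mean',q.mean(0).round(1),'ext',np.ptp(q,0).round(0),'hsv',np.median(hsv[l==i],0), 'px',c[i].round())
E
python3 - <<'E'
from h import *
tabs('top2.png',92);tabs('side2.png',92)
for f in('top2.png','side2.png'):
    s=load(f);Q=incab(cloud(s))
    m=(abs(Q[...,2]-104)<2.5)&(Q[...,0]<-140)&(Q[...,0]>-200)&(abs(Q[...,1])<205); q=Q[m]; print(f,'panel',len(q),np.median(q,0).round(1),np.percentile(q,[1,99],0).round(1))
    m=(abs(Q[...,2]-62)<2.5)&(Q[...,0]<-40)&(Q[...,0]>-150)&(abs(Q[...,1])<205); q=Q[m]; print(f,'walls',len(q),[np.median(q[q[:,1]*g>150],0).round(1) for g in(1,-1)])
E
```

```text
top2.png n 57 mid [-91.7 101.3  97.9] mean [-91.5 101.4  97.7] ext [28. 16. 12.] hsv [108. 227. 165.] px [318. 231.]
top2.png n 56 mid [-91.6  34.9  97.7] mean [-92.3  34.8  97.7] ext [26. 15. 11.] hsv [ 27. 255. 203.] px [342. 232.]
top2.png n 59 mid [-91.8 -32.9  98.2] mean [-91.8 -33.1  97.8] ext [28. 15. 10.] hsv [ 99.  11. 210.] px [368. 234.]
top2.png n 59 mid [ -92.8 -101.1   97.2] mean [ -93.  -101.    97.8] ext [27. 15. 10.] hsv [120.  34.  27.] px [393. 236.]
side2.png n 74 mid [-90.9 -98.4  97.3] mean [-92.7 -98.1  97.2] ext [29. 20. 11.] hsv [135.   31.5  28. ] px [378. 188.]
side2.png n 73 mid [-90.  -31.4  97.8] mean [-91.4 -30.2  98. ] ext [29. 17. 12.] hsv [ 11.  14. 219.] px [360. 202.]
side2.png n 85 mid [-91.2  36.9  97.7] mean [-91.9  37.8  97.6] ext [30. 18. 11.] hsv [ 24. 255. 221.] px [342. 218.]
side2.png n 83 mid [-91.4 103.1  98.2] mean [-92.1 104.3  97.7] ext [27. 17. 11.] hsv [107. 233. 161.] px [323. 234.]
top2.png panel 260 [-169.8   85.9  104. ] [[-176.5 -192.5  101.7]
 [-164.2  195.   106.4]]
top2.png walls 700 [array([-100.3,  176.6,   61.7]), array([-111.6, -174.7,   62.2])]
side2.png panel 514 [-169.6   40.7  104.4] [[-176.6 -152.9  101.6]
 [-162.2  194.7  106.4]]
side2.png walls 491 [array([-96.7, 178. ,  62.4]), array([-108.2, -172.5,   62.6])]
```

Run:
```python
from h import *
grab(); print(current_gripper_width())
move_ptp(cab(-92,1.5,180),rot())
r=line_to(cab(-92,1.5,71.5),v=120,stop_force=8); print(r,incab(current_tool_pos()),current_force().round(1) if hasattr(current_force(),'round') else current_force())
if not r:
    r=line_to(cab(-92,57,71.5),v=45,stop_force=12); print(r,incab(current_tool_pos()),np.round(current_force(),1))
    line_to(cab(-92,0,71.5),v=100)
    r=line_to(cab(-92,-57,71.5),v=45,stop_force=12); print(r,incab(current_tool_pos()),np.round(current_force(),1))
    line_to(cab(-92,0,71.5),v=100)
line_to(cab(-92,0,200),v=200)
print(current_clock()); snap('side','side3.png');snap('top','top3.png'); tabs('side3.png',92);tabs('top3.png',92)
```

```text
0.06776840393765786
False [-91.24174061   1.67003712  72.5198114 ] [ 0.8 -0.1  0.1]
False [-92.02721105  54.98960894  71.54669938] [-1.4 -5.2  2.4]
False [-91.79445258 -55.22187464  71.68394996] [0.6 5.2 1.6]
14.3083
side3.png n 63 mid [ -92.2 -137.8   97.8] mean [ -92.1 -136.1   97.7] ext [28. 20. 11.] hsv [60. 54. 18.] px [388. 180.]
side3.png n 71 mid [-91.  -71.   97.8] mean [-91.3 -70.   98.2] ext [30. 20. 11.] hsv [ 11.  17. 216.] px [371. 194.]
side3.png n 81 mid [-91.6  75.3  97.4] mean [-92.6  77.1  97.4] ext [31. 18. 10.] hsv [ 24. 255. 221.] px [331. 227.]
side3.png n 87 mid [-91.4 141.3  97.7] mean [-92.3 143.   97.7] ext [29. 19. 11.] hsv [108. 231. 162.] px [311. 243.]
top3.png n 57 mid [-91.6 140.5  97.9] mean [-92.  140.7  96.8] ext [27. 15. 11.] hsv [108. 228. 164.] px [303. 230.]
top3.png n 56 mid [-92.1  74.3  97.4] mean [-92.2  74.3  97.7] ext [26. 16.  8.] hsv [ 27. 255. 202.] px [328. 232.]
```

View pics/side3.png

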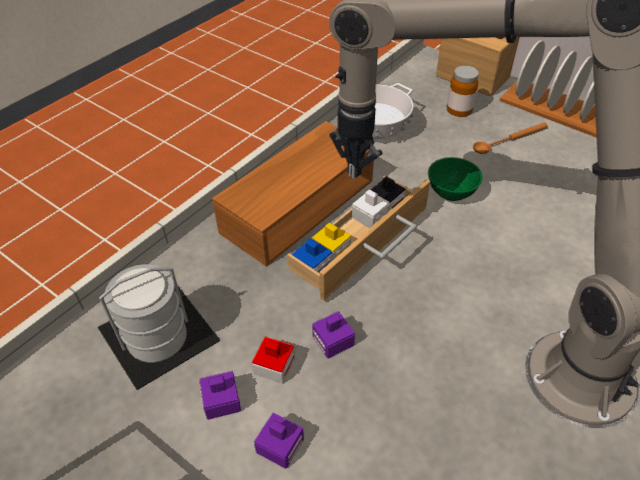

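The gap is open: yellow at 74.8 and white at −71.3, so 146 mm centre to centre. All four stand upright. Now the red one.

Run:
```python
from h import *
a=np.radians(16.3)
open_gripper()
move_ptp([505.8,352.8,170],rot(a))
r=line_to([505.8,352.8,55],v=130,stop_force=8); print(r,current_tool_pos())
if not r:
    grab(); print(current_gripper_width(),np.round(current_force(),1))
    line_to([505.8,352.8,230],v=150); print(current_gripper_width(),np.round(current_force(),1),current_clock())
    snap('side','side4.png')
```

```text
False [506.34315944 353.48793056  56.01547981]
27.143455876620212 [ 2.1 -0.4  1.7]
26.652016729407872 [-0.4  0.  -2.6] 19.575
```

View pics/side4.png

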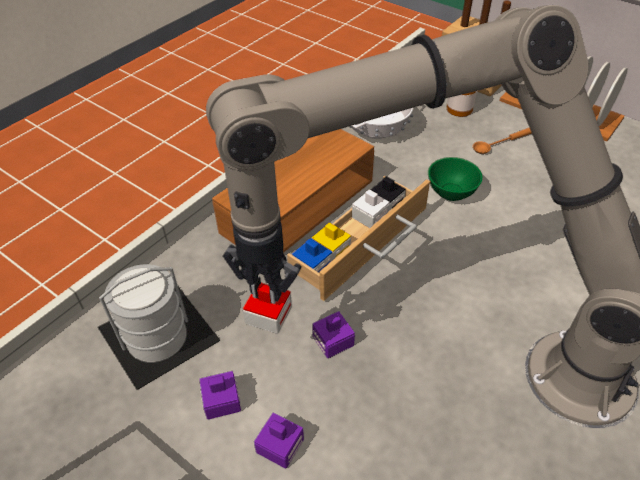

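Run:
```python
from h import *
line_to([505.8,300,230],v=150)
move_ptp(cab(-92,1.8,220),rot())
line_to(cab(-92,1.8,180),v=120); dwell(0.3)
print(incab(current_tool_pos()),current_eef_rot(),current_gripper_width(),current_clock())
for n in('side','top'):
    s=snap(n,n+'5.png');Q=incab(cloud(s));hsv=cv2.cvtColor(s['pixels'],cv2.COLOR_RGB2HSV);H,S=hsv[...,0].astype(int),hsv[...,1]
    m=((H<6)|(H>174))&(S>180)&(abs(Q[...,0]+92)<60)&(abs(Q[...,1])<60)&(Q[...,2]>110); q=Q[m]
    if len(q)<20: print(n,len(q)); continue
    print(n,len(q),np.percentile(q,[0,2,50,98,100],0).round(1).tolist())
    z=np.median(q[:,2]); l=q[abs(q[:,2]-z)<4]; print(z,cv2.minAreaRect(l[:,:2].astype(np.float32)))
    m=(H>20)&(H<32)&(S>180)&(abs(Q[...,0]+92)<60)&(abs(Q[...,1]-75)<45)&(Q[...,2]>62)&(Q[...,2]<70);l=Q[m]; print('yel lid',len(l),np.median(l[:,2]),cv2.minAreaRect(l[:,:2].astype(np.float32)))
    m=(hsv[...,2]>60)&(S<45)&(abs(Q[...,0]+92)<60)&(abs(Q[...,1]+72)<34)&(Q[...,2]>62)&(Q[...,2]<70);l=Q[m]; print('white lid',len(l),np.median(l[:,2]),cv2.minAreaRect(l[:,:2].astype(np.float32)))
```

```text
[-91.50780155   1.93076712 180.82027241] [-3.14158494e+00 -1.52412131e-03 -6.37228207e-02] 26.509366350098595 22.2
side 512 [[-126.7, -29.6, 145.4], [-124.3, -25.7, 150.3], [-96.6, 11.3, 175.1], [-62.2, 34.1, 207.0], [-56.6, 36.8, 225.1]]
175.08748796791969 ((-92.01914978027344, 4.146028518676758), (66.1747055053711, 64.5265884399414), 1.0143277645111084)
yel lid 393 66.71553986186764 ((-91.01460266113281, 74.63436889648438), (67.11353302001953, 67.11636352539062), 0.294933021068573)
white lid 243 66.63720100690338 ((-104.72996520996094, -72.10867309570312), (66.08690643310547, 41.92449188232422), 87.47285461425781)
top 125 [[-127.0, -23.1, 165.7], [-123.1, -21.6, 167.5], [-110.6, 23.2, 173.9], [-83.5, 32.4, 317.0], [-80.2, 36.5, 319.2]]
173.87841599077194 ((-101.15499877929688, 4.738607406616211), (43.80800247192383, 54.18545913696289), 2.081997871398926)
yel lid 379 65.93863852977582 ((-91.0158920288086, 74.25511932373047), (63.816688537597656, 63.338035583496094), 0.35195764899253845)
white lid 1 66.75560612754948 ((-117.43095397949219, -41.258522033691406), (0.0, 0.0), 0.0)
```

View pics/side5.png

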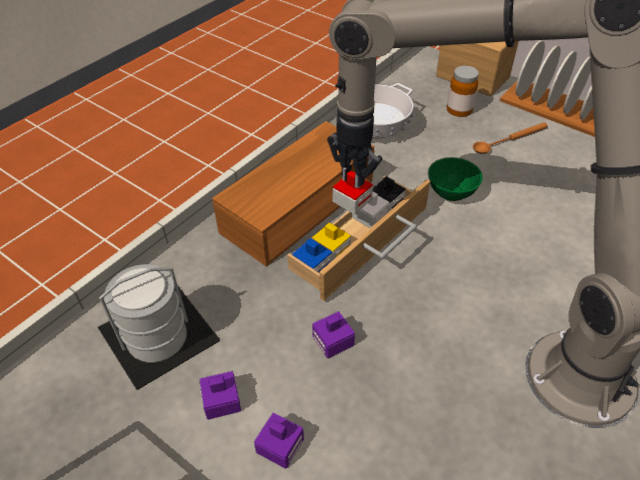

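Red lid centre is at (−92.0, 4.1) with 1° of yaw, in line with yellow (−91 to −92); the gap's middle is y≈1.5. I'll shift 2 mm right and lower.

Run:
```python
from h import *
a=YAW-np.radians(1.0)
line_to(cab(-91.8,0,180),attitude=rot(a),v=60)
r=line_to(cab(-91.8,0,108),v=90,stop_force=10);print(r,incab(current_tool_pos()))
if not r:
    r=line_to(cab(-91.8,0,66),v=35,stop_force=6)
    dwell(.2);print(r,incab(current_tool_pos()),np.round(current_force(),1),current_gripper_width(),current_clock())
snap('side','side6.png')
s=load('side6.png');cv2.imwrite('pics/side6c.png',cv2.resize(s['pixels'][130:310,270:450,::-1],None,fx=3,fy=3))
```

```text
False [-91.22541214   0.25466823 108.65254008]
True [-9.17547079e+01 -6.68809863e-02  7.33554740e+01] [ 0.8 -0.3  5.1] 26.629132728335193 24.6167
```

View pics/side6c.png

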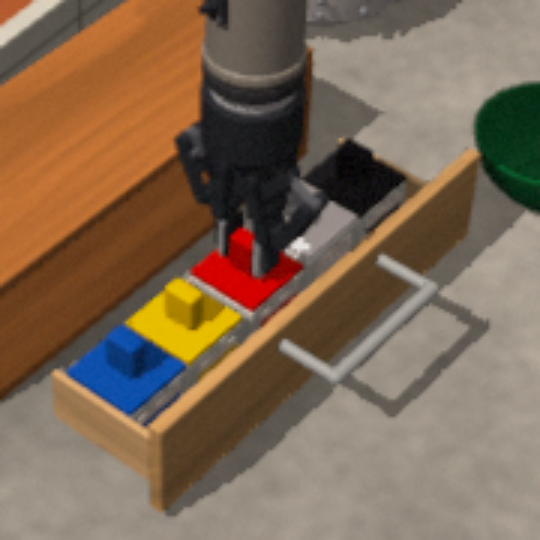

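It stopped at the expected floor height (73 vs 72.4 predicted; resting on a rail would give 97). Releasing.

Run:
```python
from h import *
open_gripper(); dwell(.2)
line_to(cab(-91.8,0,200),v=130)
grab()
move_ptp(cab(-290,0,200),rot())
print(current_clock()); snap('side','side7.png');snap('top','top7.png'); tabs('side7.png',92);tabs('top7.png',92)
```

```text
28.175
side7.png n 64 mid [ -90.7 -136.6   98.2] mean [ -91.8 -136.2   97.7] ext [30. 21. 10.] hsv [131.5  31.5  29.5] px [388. 180.]
side7.png n 67 mid [-89.6 -71.3  97.5] mean [-90.8 -71.   97.4] ext [28. 21. 10.] hsv [ 12.  14. 218.] px [371. 194.]
side7.png n 71 mid [-92.8   0.9  98. ] mean [-92.6   2.4  98.3] ext [30. 18. 11.] hsv [  0. 255. 199.] px [352. 210.]
side7.png n 76 mid [-90.2  75.7  97.1] mean [-92.3  77.   97.7] ext [30. 20. 10.] hsv [ 24.  255.  224.5] px [331. 227.]
side7.png n 84 mid [-90.7 141.6  98. ] mean [-92.1 142.7  98. ] ext [29. 17. 11.] hsv [108.  233.  164.5] px [311. 243.]
top7.png n 62 mid [-91.7 140.5  98.2] mean [-91.7 140.5  97. ] ext [29. 15. 11.] hsv [108.  227.5 162.5] px [304. 230.]
top7.png n 56 mid [-92.   74.3  97.7] mean [-92.4  74.7  98.3] ext [25. 16. 11.] hsv [ 27. 255. 202.] px [328. 232.]
top7.png n 59 mid [-92.8  -0.5  97.6] mean [-93.1  -0.7  97.4] ext [26. 15. 10.] hsv [  2. 248. 188.] px [356. 234.]
top7.png n 56 mid [-91.2 -73.7  98.2] mean [-91.4 -73.7  97.3] ext [25. 15. 11.] hsv [ 99.  14. 213.] px [382. 235.]
top7.png n 59 mid [ -91.2 -138.9   97.8] mean [ -92.2 -138.9   97.4] ext [28. 14.  9.] hsv [120.  34.  26.] px [407. 236.]
```

View pics/side7.png

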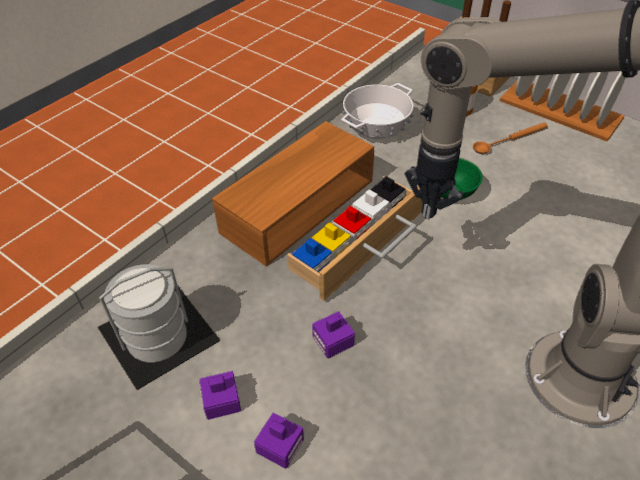

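Red sits 75 mm right of yellow, all five tabs at 98 mm. Pushing the drawer shut by the bar.

Run:
```python
from h import *
line_to(cab(-290,0,66),v=150,stop_force=10)
r=line_to(cab(-110,0,66),v=70,stop_force=30);print(r,incab(current_tool_pos()),np.round(current_force(),1))
r=line_to(cab(-62,0,66),v=30,stop_force=20);print(r,incab(current_tool_pos()),np.round(current_force(),1),current_clock())
dwell(.2);print(incab(current_tool_pos()),np.round(current_force(),1))
line_to(cab(-140,0,66),v=100);line_to(cab(-200,0,220),v=200)
print(current_clock()); 
for n in('side','top'):
    s=snap(n,n+'8.png');Q=incab(cloud(s))
    m=(abs(Q[...,2]-104)<2.5)&(Q[...,0]<5)&(Q[...,0]>-40)&(abs(Q[...,1])<205); q=Q[m]; print('panel',len(q),np.median(q,0).round(1),np.percentile(q,[2,98],0).round(1)[:,0])
```

```text
False [-1.10044233e+02  1.06730449e-01  6.60883013e+01] [-0.6  0.4  0.3]
True [-81.74153253   0.08672359  64.36621373] [-0.2 -0.2  0.8] 33.15
[-82.58721952  -0.14848735  63.91544256] [ 0.3 -1.4 -0.5]
35.0417
panel 467 [ -5.9  30.4 104.5] [-12.6   1.8]
panel 408 [ -6.4  -2.7 104.1] [-12.6   0.7]
```

View pics/side8.png

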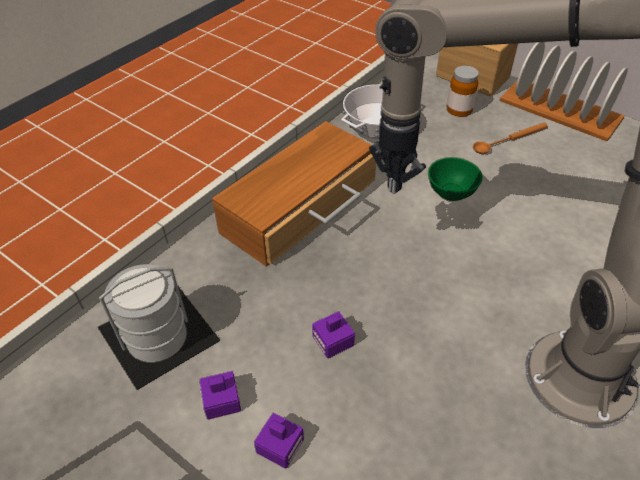

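The stop triggered at the end; I'll compare the panel and handle against the starting (shut) pictures before handing in.

Run:
```python
from h import *
for n in('side','top'):
  for k in '08':
    s=load(f'{n}{k}.png');Q=incab(cloud(s));S=cv2.cvtColor(s['pixels'],cv2.COLOR_RGB2HSV)[...,1]
    m=(abs(Q[...,2]-104)<2.5)&(Q[...,0]<5)&(Q[...,0]>-40)&(abs(Q[...,1])<205); a=np.percentile(Q[m][:,0],[2,5,50]).round(2)
    m=(Q[...,2]>82)&(Q[...,2]<96)&(S<70)&(abs(Q[...,1])<50)&(Q[...,0]<-45)&(Q[...,0]>-80); q=Q[m]; print(n,k,a,'bar',len(q),np.median(q[:,0]) if len(q) else '')
    G=cv2.cvtColor(s['pixels'],cv2.COLOR_RGB2HSV); g=(G[...,0]>50)&(G[...,0]<85)&(G[...,1]>150)&(Q[...,2]>50)&(Q[...,2]<75)&(Q[...,0]<0)&(Q[...,1]<-180); c=cv2.minEnclosingCircle(Q[g][:,:2].astype(np.float32)); print('bowl',c)
```

```text
side 0 [-12.6  -11.72  -6.17] bar 172 -63.80824653349487
bowl ((-187.9373779296875, -296.9620056152344), 71.81334686279297)
side 8 [-12.62 -11.75  -5.93] bar 170 -63.301872828009024
bowl ((-185.11160278320312, -295.1822509765625), 71.1043701171875)
top 0 [-12.73 -12.26  -6.56] bar 156 -62.974136423127135
bowl ((-186.88673400878906, -299.06475830078125), 69.10560607910156)
top 8 [-12.63 -12.1   -6.35] bar 60 -60.87638455730483
bowl ((-187.06930541992188, -299.26318359375), 68.96748352050781)
```

```bash
python3 -c "
from h import *
sign_off(); print(current_clock())"
```

```text
the job is handed in; nothing more can be done
the job is handed in; nothing more can be done
```

I opened the spice drawer, placed the red canister directly right of the yellow one, shut the drawer and handed the job in. The clock read about 35 s of the 70 s allowed.

- **Opening:** I hooked the handle and pulled the drawer out about 164 mm.
- **Making room:** I pushed blue and yellow to the left and white and black to the right. That left yellow and white about 146 mm apart, centre to centre.
- **Placing red:** I gripped the red canister by its tab, turned it into line and lowered it until it touched the drawer floor at the expected height, within 1 mm, before releasing it.
- **Before shutting:** Red stood about 75 mm right of yellow and within 1 to 3 mm of in line. All five tab tops were at about 98 mm, so all were level on the drawer floor.
- **After shutting:** The drawer front was within about 0.3 mm of its starting shut position in both views. The handle bar was within about 2 mm; the top view was partly blocked by the arm. The bowl read within 0.3 mm of its start in the top view and 3 mm in the side view, whose outline is noisier.

No check failed. The canisters cannot be seen once the drawer is shut, so I could not confirm they are still upright. The drawer was pushed in gently, at 70 mm/s and then 30 mm/s.

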